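Index the carving stand to its marked line and latch it

TASK

The stool leg in the carving stand has to be locked for its next flute: turn the big index wheel by its rim until the white line painted across the rim, wherever it is now, stands at the very top, then press the red latch lever down until its roller sits fully home in the notch and locks the wheel there. The leg is freshly varnished, so do not touch it, and leave the sanding block and the try square as they lie.

Things in the scene. Friction and masses are not known exactly. Their poses are not given: they have to be found in the camera images.
- carving_stand: Green and steel stand fixed on the bench: headstock left, tailstock right, leg between. Origin on the bench under the wheel's middle; y along the spindle to the wheel's free left end, x away from the robot, z up. Spans y +33 to -500 mm. Spindle axis 128 mm high. Headstock y -50 to -114 mm, 170 mm high, 38 mm clear of the wheel. Latch post at x 75, y -132 mm, 217 mm high. Nothing is over the wheel.
- index_wheel (a joint): Angle of the rotor (wheel, spindle, notched plate and leg in one), rad: 0 or any whole turn = white line at the very top; grows as the wheel's top moves away from the robot (stand's +x). No end stops. Runs freely with a little drag (about 0.02 Nm): let go at rest it stays, let go fast it coasts on. Starts between 1.5 and 4.7 (line in the lower half).
- wheel_hub (a point): Centre of the index wheel, 128 mm above the bench; turns with it. Dark steel disc with green sides, radius 85 mm, 24 mm wide along the spindle (stand's y -12 to +12 mm), top 213 mm above the bench: the rim can be pinched across its two sides from above. A thin brass stroke marks every 30 degrees, the broad white line one place.
- wheel_mark (a point): White painted line, 10 mm broad, across the full 24 mm of the rim and 20 mm down both sides; this point is its middle on the rim, 85 mm from the axis, and turns with the wheel. Its z axis points outward through the line (straight up when the line is at the top).
- latch_lever (a joint): Latch lever, rad: 0 = roller home in a notch; about 0.115 = roller on the plate between notches; grows as the front rises. Starts 0.28 to 0.5; a stiff pivot keeps it where left (1 to 2 N at the pad moves it). 12 V-notches 30 degrees apart, one under the roller when the line is at the top; pressed with 5 to 15 N the roller enters and draws the wheel exact if it is within 0.1 rad.
- latch_pad (a point): Middle of the upper face of the red press pad on the lever's front end: 62 mm along the lever, 24 wide, 12 thick. The lever moves in the stand's plane y = -132 mm about a pivot at x = 75, z = 206 mm; the pad's middle is 160 mm before and 14 mm above the pivot when home (x = -85, z = 220 mm of the stand) and swings up with the lever. Nothing is under the pad.
- stool_leg: Dark varnished stool leg between the centres, right of the notched plate, turning with the wheel: 236 mm long, up to 44 mm square (62 mm over corners), from y = -149 to -385 mm of the stand, its top at most 160 mm above the bench. Not to be touched. Origin on the axis at its left end.
- sanding_block: Brown cork sanding block, 62 x 110 x 36 mm, lying loose behind the headstock; not part of the job. Origin under its middle.
- try_square: try square, wooden stock and steel blade, 115 x 206 x 17 mm, lying on the right; loose, not part of the job. Origin under its middle.

How it is judged:
By the outcome, as a careful person would: the job done as asked, in the order asked, and still so for the second after the job is handed in, with the robot touching nothing.
It also fails if it takes over 64 s, if anything falls off the work surface, if the arm or the gripper's body presses on something with over 40 N, if the wrist force passes 120 N, or if a joint passes its speed limit or range.

ROBOT

A 6-joint arm with a two-finger parallel gripper is mounted at the origin on a cart in front of the work surface, level with it; the furniture and walls round the work are solid. World frame = base frame: x ahead of the robot, y to its left, z up, the work surface at z = 0. Lengths are in m, angles in degrees, forces in N, time in s.
With the tool pointing down it reaches from about 0.375 to 0.75 m from the base axis. Payload 9 kg.
Tool frame: the origin (TCP) lies where the fingers leave the gripper's body, on its centre line; the fingertips stand 73 mm ahead of it and the grasp point (between the pads) lies 54 mm ahead of it (robot.tip_reach is the distance from the TCP to the fingertips, in m); z points along the fingers, y is the line along which they close (so a half turn about z gives the same grasp; the last joint's range is limited). The gripper opens to 85 mm and grips with 20 to 120 N. Pads are 22 mm wide; open, the fingers measure 114 mm over their backs; the gripper's body (76 mm by 85 mm) begins 54 mm behind the grasp point. The pads swing forward as they close: fully open they stand 13 mm farther back than shut.
Start: joints at [-82.89, 5.964, 5.575, 89.605, 0, 77.527], TCP at [0.201, -0.565, 0.304] pointing down, gripper open.
Joint ranges: [-171.21, 171.21], [-48.23, 106.86], [-62.78, 66.21], [-105.2, 120.99], [-86.42, 89.51], [-180, 180]. Speed limits (degrees/s): [127.2, 127.2, 147.25, 180, 180, 180].

INTERFACE

Orientations are given as [roll, pitch, yaw] about the fixed x, y, z axes, in that order (R = Rz(yaw) Ry(pitch) Rx(roll)).
In Python, from plant import robot gives the robot as it stands. Calls block until the motion is done:
- robot.move_pose(position, orientation): joint-space move of the TCP to a pose.
- robot.line_to(position, vel=0.15, rotation=None, guard=None): straight line of the TCP; rotation=None keeps the orientation; vel is the mean speed in m/s. With guard (N) it stops when the force on the tool has changed by that much, and returns True; else False.
- robot.goto_joints(angles): joint-space move.
- robot.set_gripper(opening): finger opening in m; the grip force is fixed at half the most; returns when the fingers have stopped.
- robot.pause(seconds).
- robot.ik(position, orientation): joint angles nearest the present ones, or None.
- robot.observe(): the state.
- robot.grab_frame(name): name is "side" or "top" or "wrist"; returns the picture (480x640x3 uint8, blue, green, red); there is no depth.
- robot.get_calibration(name): a dict with "vertical_fov" (degrees; the focal length in pixels is half the picture's height over the tangent of half this angle, whatever the lens; pixels are square), "cx", "cy" (the principal point, pixels), "rvec" (rotation vector, rad) and "tvec" (3), from world to camera coordinates, as OpenCV has them. Camera axes: x right, y down, z forward; pixel columns grow to the right and rows downward; lengths in m; the calibration is good to about 2 mm. A picture is of the moment at which its call begins: read the wrist's pose just before it. get_calibration takes no time and is no camera call; for the wrist camera it gives the pose at the moment of the call.
A pose or a line that the arm cannot do raises robot.IKError and nothing moves.
- robot.job_done(): hands the job in; it is judged then, once.
The state is a dict: "time": time; "q": joint angles; "qvel": joint speeds; "joint_torque": joint torques, N m; "tool_pos": TCP position; "tcp_rot": TCP orientation; "ft_force": force on the tool from outside, world axes, zero at the start; "torque": the same for the moment, N m; "gripper_width": finger opening in m; "gripper_force": force on a finger pad.
Only numpy, scipy, OpenCV 4.12 (cv2) and the standard library are available. Lean on these libraries where they do the work, as an engineer would, in place of code of your own. Each camera call takes 0.05 s, during which the arm holds its last target. There are 200 camera calls.

## Working session

There is one attempt and no reset: what is moved stays moved. The work goes in short steps, each a Python script; the robot and the scene stay as the last script left them, time stands still between calls to the robot, and variables do not carry over. Pictures are saved under pics/ and viewed, at most 10 in all, crops included, and the job is handed in when it is done.

```bash
mkdir -p pics; ls
python3 - <<'E'
from plant import robot
import cv2,numpy as np
o=robot.observe();print(o['time'],o['tool_pos'],o['tcp_rot'])
for n in('side','top'):
    cv2.imwrite(f'pics/{n}0.png',robot.grab_frame(n));c=robot.get_calibration(n)
    R=cv2.Rodrigues(np.array(c['rvec']))[0];print(n,c,'cam',-R.T@np.array(c['tvec']).ravel())
E
```

```text
pics
0.0 [ 0.20107617 -0.56505297  0.3031189 ] [-1.79925288e+02 -1.66164853e-02  1.95834816e+01]
side {'vertical_fov': 47.96705182899872, 'cx': 323.3889774871028, 'cy': 231.5980914761558, 'rvec': array([ 0.4188263 , -2.61391387,  1.35809092]), 'tvec': array([0.45365852, 0.35768675, 1.15510666])} cam [0.17497652 0.84324794 0.96246214]
top {'vertical_fov': 57.047711425400294, 'cx': 317.48354658220336, 'cy': 229.91683718392545, 'rvec': array([ 2.15497829, -2.19863541,  0.09532739]), 'tvec': array([-0.24318256,  0.60447179,  1.37217008])} cam [ 0.47761907 -0.25365144  1.41947723]
```

View pics/side0.png

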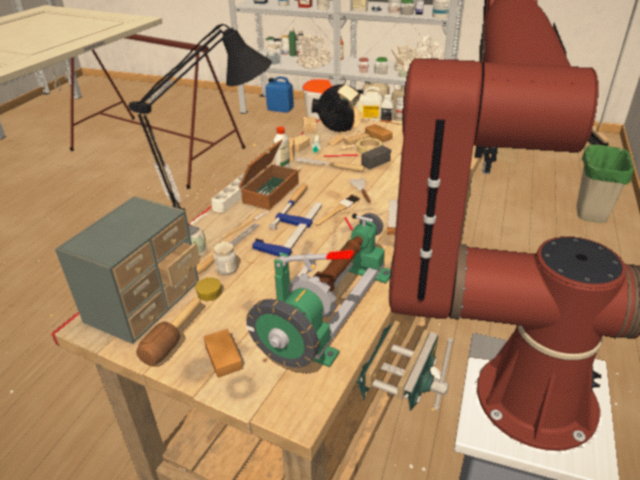

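View pics/top0.png

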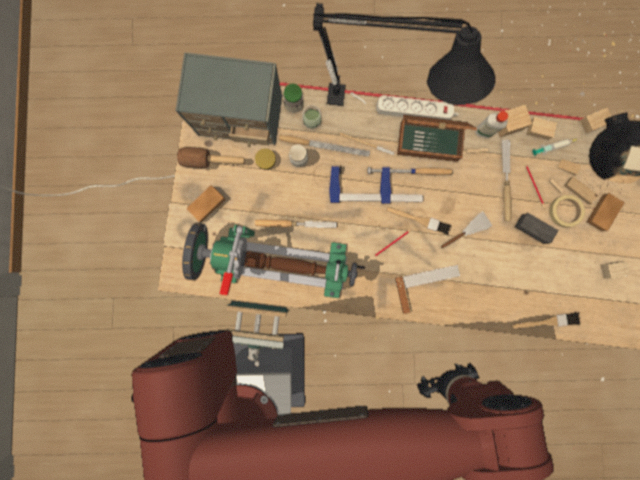

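The side view shows the wheel's left face, centred near (283,332), with the lever's red pad near (340,255). In the top view the wheel is near (195,250), the pad near (226,284) and the tailstock near (338,268). I'll enlarge both.

Run:
```python
import cv2
s=cv2.imread('pics/side0.png')[230:380,235:385];t=cv2.imread('pics/top0.png')[215:305,170:290]
s=cv2.resize(s,(600,600),interpolation=cv2.INTER_CUBIC);cv2.imwrite('pics/sc.png',s)
cv2.imwrite('pics/tc.png',cv2.resize(t,(720,540),interpolation=cv2.INTER_CUBIC))
```

```text
(no output)
```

View pics/sc.png

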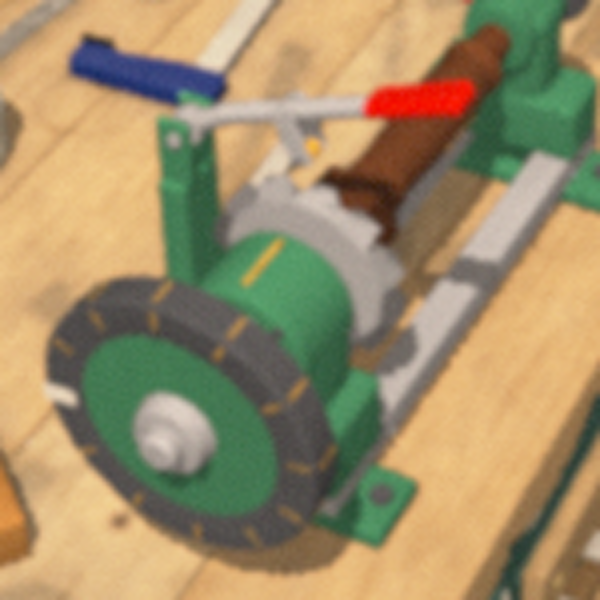

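View pics/tc.png

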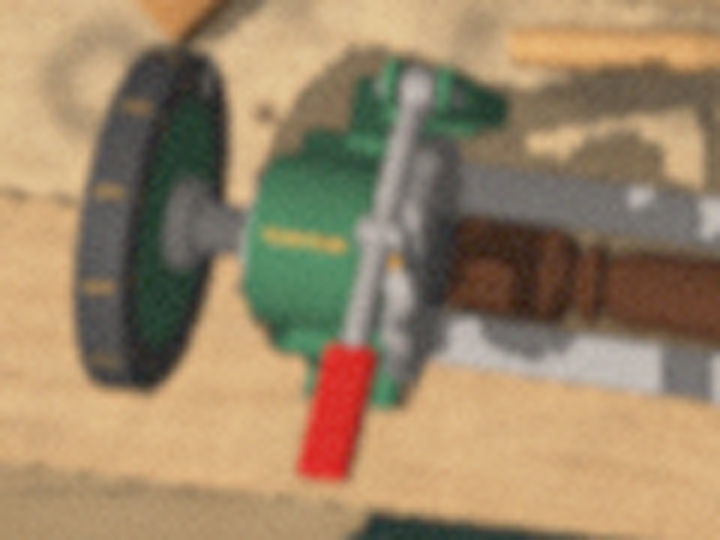

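The side crop shows the white line on the wheel's far side, at crop (60,394). It is the 12th stroke, with brass strokes k=3..6 running over the top toward the robot. The top crop shows four rim strokes and the pad corners. I'll fit the stand pose, wheel angle and lever angle to these points.

```bash
cat > fit.py <<'E'
import numpy as np,cv2
from scipy.optimize import least_squares
from plant import robot
C={n:robot.get_calibration(n) for n in('side','top')}
def proj(n,P,c=None):
    c=c or C[n];f=240/np.tan(np.radians(c['vertical_fov']/2))
    K=np.array([[f,0,c['cx']],[0,f,c['cy']],[0,0,1.]])
    return cv2.projectPoints(np.array(P,float).reshape(-1,3),np.array(c['rvec']),np.array(c['tvec']),K,None)[0][:,0]
def world(P,x,y,yaw):
    c,s=np.cos(yaw),np.sin(yaw);P=np.array(P);return np.array([x+c*P[0]-s*P[1],y+s*P[0]+c*P[1],P[2]])
def rim(a,r=.085,y=0):return [r*np.sin(a),y,.128+r*np.cos(a)]
def lev(d,h,ph,dy=0):# d before pivot, h above
    return [.075-d*np.cos(ph)-h*np.sin(ph),-.132+dy,.206+h*np.cos(ph)+d*np.sin(ph)]
if __name__=='__main__':
    S=lambda u,v:(235+u/4-.4,230+v/4-.4)
    T=lambda u,v:(170+u/6-.4,215+v/6-.4)
    k=np.pi/6
    for sh in(-1,0,1):
        def pts(p):
            th,ph=p[3:]
            L=[('side',S(60,394),rim(th,.075,.012)),('side',S(158,448),[0,.033,.128]),
             ('side',S(240,325),rim(th-4*k)),('side',S(298,392),rim(th-5*k)),('side',S(165,290),rim(th-3*k))]
            L+=[('top',T(*q),rim(th-(j+sh)*k)) for q,j in(((138,105),2),((109,190),3),((98,288),4))]
            for q,d,w in(((298,472),31,12),((350,480),31,-12),((376,350),-31,-12),((330,345),-31,12)):
                L.append(('top',T(*q),lev(.160+d/1e3,.014,ph,w/1e3)))
            L+=[('side',S(475,92),lev(.191,.014,ph,0))]
            return L
        def res(p):return np.concatenate([proj(n,world(P,*p[:3]))[0]-q for n,q,P in pts(p)])
        r=least_squares(res,[.5,.15,0,1.9,.4],loss='soft_l1')
        print(sh,r.cost,r.x.round(4),np.degrees(r.x[2:]).round(1));print(res(r.x).reshape(-1,2).round(1).tolist())
E
python3 fit.py
```

```text
-1 46.404703357805914 [ 0.5361  0.1045 -0.1073  1.6339  0.3717] [-6.1 93.6 21.3]
[[-1.4, 1.4], [-0.5, 3.4], [0.6, 2.3], [1.3, 0.7], [0.4, 2.0], [1.6, -8.3], [1.9, -13.3], [0.6, -14.9], [0.3, 1.7], [1.1, 1.2], [0.8, -0.0], [-0.7, 0.0], [-0.5, -0.5]]
0 7.44899397279925 [ 0.5383  0.1009 -0.1365  1.6463  0.381 ] [-7.8 94.3 21.8]
[[-1.1, -0.4], [-1.2, 1.8], [-0.4, 1.0], [0.1, -0.5], [-0.3, 0.5], [-1.0, -0.2], [0.2, 0.3], [0.6, -0.3], [0.2, 1.9], [1.0, 1.6], [1.4, 0.5], [-0.1, 0.3], [-0.2, -1.0]]
1 49.91390794799558 [ 0.5397  0.0998 -0.1475  1.6684  0.3802] [-8.5 95.6 21.8]
[[-1.2, -0.6], [-1.8, 1.2], [-1.7, 0.0], [-1.0, -1.5], [-1.5, -0.3], [-4.1, 13.2], [-0.9, 14.9], [2.0, 10.8], [0.2, 1.8], [0.9, 1.6], [1.5, 0.6], [0.0, 0.2], [-0.2, -0.9]]
```

The fit is unambiguous: stand at (0.538, 0.101), yaw −7.8°, line at +94°, lever at 0.38 rad. I'll check reach, then move above the wheel for a closer look.

```bash
cat > h.py <<'E'
import numpy as np,cv2
from plant import robot
from fit import world,proj,rim,lev
ST=[.5383,.1009,-.1365]
FL=0
def wpose(a,r):  # TCP at radius r from wheel axis, tilted a (rad)
    yaw=np.degrees(ST[2])
    return world(rim(a,r),*ST),([180,np.degrees(a),yaw] if not FL else [180,-np.degrees(a),yaw+180])
E
python3 - <<'E'
import h,numpy as np
from h import *
for h.FL in(0,1):
    for a in(-35,-24,0,24,35):
        for r in(.127,.2):
            q=robot.ik(*wpose(np.radians(a),r));print(h.FL,a,r,None if q is None else np.round(q))
h.FL=0
for z in(.29,.42): print(robot.ik(world([-.083,-.132,z],*ST),[180,0,-7.8]))
p=robot.observe()['tool_pos'].copy();p[2]=.45
robot.set_gripper(.055)
robot.line_to(p,vel=.3)
robot.move_pose(*wpose(0,.30))
o=robot.observe();print(o['time'],o['tool_pos'],o['q'].round() if hasattr(o['q'],'round') else o['q'],o['gripper_width'])
c=robot.get_calibration('wrist');f=robot.grab_frame('wrist');cv2.imwrite('pics/w1.png',f)
np.save('c1.npy',c,allow_pickle=True)
for a in(0,15,-15,30): print(a,[proj('w',world(rim(np.radians(a),.085,y),*ST),c)[0].round() for y in(.012,-.012)])
E
```

```text
0 -35 0.127 None
0 -35 0.2 None
0 -24 0.127 [  -1.  -40.  -42.   64.   -3. -174.]
0 -24 0.2 [  -1.  -44.  -37.   73.   -3. -174.]
0 0 0.127 [  -3.   -3.   -9.   84.    0. -175.]
0 0 0.2 [  -3.   -3.   -1.   92.    0. -175.]
0 24 0.127 [  -4.   32.   27.  109.    2. -177.]
0 24 0.2 [  -4.   40.   45.  119.    1. -177.]
0 35 0.127 None
0 35 0.2 None
1 -35 0.127 None
1 -35 0.2 None
1 -24 0.127 [ -1. -40. -42.  64.  -3.   6.]
1 -24 0.2 [ -1. -44. -37.  73.  -3.   6.]
1 0 0.127 [-3. -3. -9. 84.  0.  5.]
1 0 0.2 [-3. -3. -1. 92.  0.  5.]
1 24 0.127 [ -4.  32.  27. 109.   2.   3.]
1 24 0.2 [ -4.  40.  45. 119.   1.   3.]
1 35 0.127 None
1 35 0.2 None
[-19.61869795 -22.86155477 -22.13463277  90.72692201   0.
 168.18130205]
[-19.61869795 -18.27319737  -4.74677741 103.52641996   0.
 168.18130205]
4.8 [0.53837523 0.10063752 0.42790952] [  -3.    1.   13.  103.   -0. -175.] 0.05476644265009944
0 [array([306., 225.]), array([333., 225.])]
15 [array([305., 200.]), array([333., 200.])]
-15 [array([306., 248.]), array([332., 248.])]
30 [array([306., 176.]), array([333., 175.])]
```

View pics/w1.png

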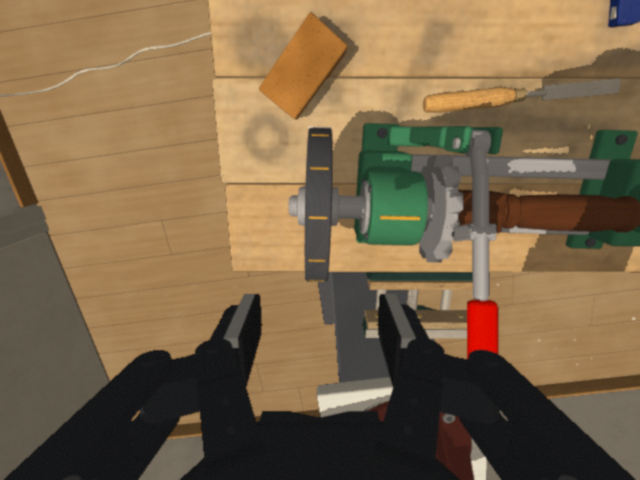

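The projection agrees with the picture to about 1 px: the rim spans columns 305–332 and the brass stroke sits at row 217. I'll straddle the rim and turn it in two strokes.

```bash
cat >> h.py <<'E'
def arc(a0,a1,r=.127,vel=.09,n=5):
    m=0
    for a in np.linspace(np.radians(a0),np.radians(a1),n+1)[1:]:
        p,o=wpose(a,r);robot.line_to(p,vel=vel,rotation=o)
        m=max(m,np.linalg.norm(robot.observe()['ft_force']))
        if m>70: print('force',m);raise SystemExit
    return m
E
python3 - <<'E'
from h import *
robot.line_to(wpose(0,.127)[0],vel=.2,guard=15)
print(arc(0,23.6,n=3,vel=.15))
for i in(0,1):
    robot.set_gripper(.0)
    o=robot.observe();print('grip',o['gripper_width'],o['gripper_force'],o['ft_force'].round(1))
    print(arc(23.6,-23.6));robot.pause(.2);robot.set_gripper(.055)
    if not i: print(arc(-23.6,23.6,vel=.15))
print(arc(-23.6,0,n=3,vel=.15))
robot.line_to(wpose(0,.30)[0],vel=.25)
o=robot.observe();print(o['time'],o['ft_force'])
c=robot.get_calibration('wrist');f=robot.grab_frame('wrist')
cv2.imwrite('pics/w2.png',cv2.resize(f[100:300,200:460],(780,600),interpolation=cv2.INTER_CUBIC))
for a in(-5,0,5): print(a,[proj('w',world(rim(np.radians(a),.085,y),*ST),c)[0].round(1) for y in(.012,-.012)])
E
```

```text
1.292323568112261
grip 0.02330354170400584 60.495972633361816 [0.6 1.8 6.9]
18.350520426215326
1.1013892663228397
grip 0.022886509673270793 60.49219250679016 [0.6 2.1 6.7]
18.027159972252814
1.0084688193689488
17.4667 [-0.78095827 -0.27969989 -1.29224831]
-5 [array([306.2, 232.8]), array([333. , 232.8])]
0 [array([306.1, 225. ]), array([333.2, 225. ])]
5 [array([306. , 216.8]), array([333.3, 216.8])]
```

View pics/w2.png

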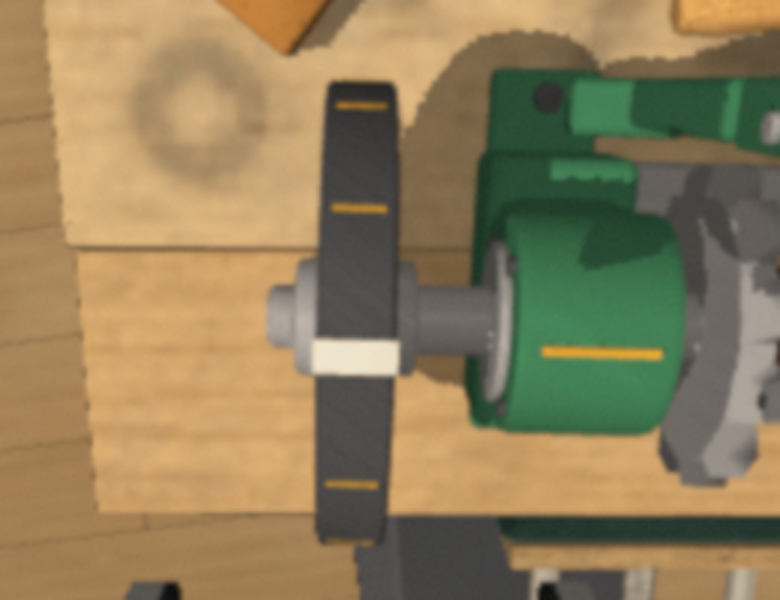

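The white line is near the top, at about (319,219), where the rim's top predicts row 225. I'll refine stand x and the wheel angle from the five stroke rows, because the stand's x error affects this reading.

Run:
```python
from h import *
from scipy.optimize import least_squares
c=robot.get_calibration('wrist')
rows=100+np.array([105,208,357,485,541])/3-.3
def res(p,dz=0):
    return [proj('w',world(np.array(rim(p[1]+np.radians(a)))+[0,0,dz],ST[0]+p[0],*ST[1:]),c)[0][1]-r for a,r in zip((60,30,0,-30,-60),rows)]
for dz in(0,.003):
    r=least_squares(lambda p:res(p,dz),[0,.05],x_scale=[.01,.1]);print(r.x[0],np.degrees(r.x[1]),r.fun.round(2))
print('headstock stroke',proj('w',world([0,-.08,.17],*ST),c)[0],'seen',(200+602/3,100+353/3))
```

```text
-0.0016268984695179177 4.697483192486416 [-0.19  0.05  0.18 -0.27  0.26]
-0.0007418338621285316 4.5152259583897 [-0.97 -0.28  0.4   0.27  0.79]
headstock stroke [399.10495483 212.91033726] seen (400.66666666666663, 217.66666666666669)
```

A reliable fit gives +4.6° (0.08 rad) remaining. One short corrective stroke, then re-measure.

```bash
sed -i 's/^ST=.*/ST=[.5367,.1009,-.1365]/' h.py
python3 - <<'E'
from h import *
robot.line_to(wpose(0,.127)[0],vel=.2,guard=15)
print(arc(0,5,n=1,vel=.1));robot.set_gripper(0)
print(arc(5,0,n=2,vel=.05));robot.pause(.2);robot.set_gripper(.055)
robot.line_to(wpose(0,.30)[0],vel=.25)
c=robot.get_calibration('wrist');f=robot.grab_frame('wrist');cv2.imwrite('pics/w3.png',f)
m=(f[150:280,308:330].min(2)>170);ys,xs=np.nonzero(m);row=ys.mean()+150
print('white',row,len(ys),xs.mean()+308,np.ptp(ys))
for a in(-3,0,3): print(a,proj('w',world(rim(np.radians(a)),*ST),c)[0])
print(robot.observe()['time'])
E
```

```text
1.0113097693344422
8.955449148494296
white 225.52488687782807 221 318.5429864253394 10
-3 [319.45403961 230.15064238]
0 [319.44808218 225.38260208]
3 [319.44231723 220.49503316]
21.225
```

The line is now at the top within 0.1°. Next I press the latch with the gripper shut.

Run:
```python
from h import *
c=np.load('c1.npy',allow_pickle=True).item()
print('pad rear pred px in w1',[proj('w',world(lev(.13,.014,.381,w),*ST),c)[0].round() for w in(.012,-.012)])
robot.set_gripper(0)
t=robot.tip_reach;o=[180,0,np.degrees(ST[2])]
P=lambda x,z:world([x,-.132,z+t],*ST)
robot.move_pose(P(-.083,.37),o)
robot.line_to(P(-.083,.30),vel=.15,guard=6)
hit=robot.line_to(P(-.084,.225),vel=.05,guard=12)
s=robot.observe();print(hit,s['tool_pos'][2]-t,s['ft_force'].round(1))
hit=robot.line_to(P(-.085,.206),vel=.015,guard=11);robot.pause(.5)
s=robot.observe();print(hit,s['tool_pos'][2]-t,s['ft_force'].round(1),s['time'])
```

```text
pad rear pred px in w1 [array([473., 309.]), array([503., 309.])]
False 0.2252778249051356 [ 0.2 -0.5  0.5]
True 0.21911506610148052 [-1.5  0.9  5.8] 30.1
```

Run:
```python
from h import *
t=robot.tip_reach;P=lambda x,z:world([x,-.132,z+t],*ST)
hit=robot.line_to(P(-.085,.212),vel=.008,guard=7);s=robot.observe();print(hit,s['tool_pos'][2]-t,s['ft_force'].round(1))
robot.pause(.6);s=robot.observe();print(s['tool_pos'][2]-t,s['ft_force'].round(1))
robot.line_to(P(-.085,.38),vel=.2)
robot.move_pose(*wpose(0,.30))
c=robot.get_calibration('wrist');f=robot.grab_frame('wrist')
m=(f[150:280,308:330].min(2)>170);ys,xs=np.nonzero(m);print('white',ys.mean()+150,len(ys),'pred',proj('w',world(rim(0),*ST),c)[0])
a=f[170:350,300:540];cv2.imwrite('pics/w4.png',cv2.resize(a,(800,600),interpolation=cv2.INTER_CUBIC))
g=robot.grab_frame('side');cv2.imwrite('pics/s4.png',cv2.resize(g[230:380,235:385],(600,600),interpolation=cv2.INTER_CUBIC))
for ph in(0,.115): print(ph,'side pad front/pivot crop px',[((proj('side',world(lev(d,.014,ph),*ST))[0]-[235,230])*4).round() for d in(.191,.129)])
print(robot.observe()['time'])
```

```text
True 0.2190288951492858 [-1.3  0.5  5.9]
0.21904690617532396 [-0.1  0.6  5.6]
white 225.5 220 pred [319.48751271 225.33025559]
0 side pad front/pivot crop px [array([488., 196.]), array([384., 164.])]
0.115 side pad front/pivot crop px [array([490., 164.]), array([385., 143.])]
37.0083
```

View pics/s4.png

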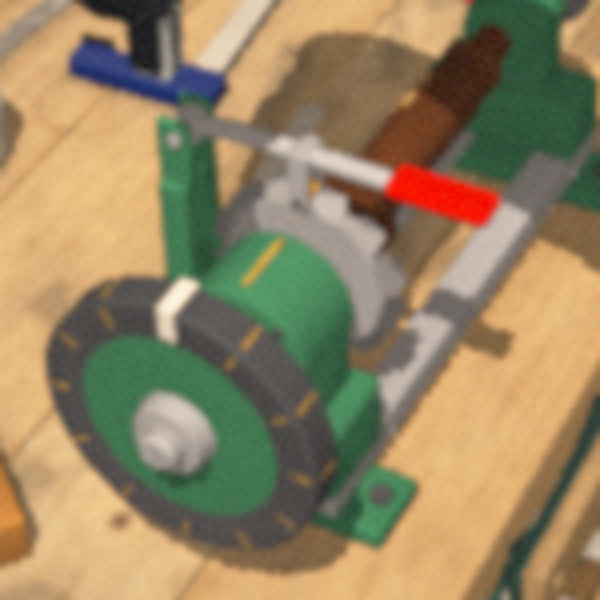

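The line is at the top and the pad's front sits at the predicted home pixel (≈(493,198)). There is time for one firmer, steady press to be sure the roller is fully seated, then I hand in.

Run:
```python
from h import *
t=robot.tip_reach;P=lambda x,z:world([x,-.132,z+t],*ST);o=[180,0,np.degrees(ST[2])]
robot.move_pose(P(-.085,.32),o)
robot.line_to(P(-.085,.2215),vel=.08,guard=12)
f0=robot.observe()['ft_force'][2]
for z in np.arange(.2205,.212,-.0005):
    robot.line_to(P(-.085,z),vel=.01);robot.pause(.1);s=robot.observe();F=s['ft_force'][2]
    print(round(z,4),round(s['tool_pos'][2]-t,5),round(F,1))
    if F>11 or s['time']>52: break
robot.pause(.4);robot.line_to(P(-.085,.36),vel=.2)
f=robot.grab_frame('side');cv2.imwrite('pics/s5.png',f)
m=(f[...,2]>200)&(f[...,1]<60)&(f[...,0]<60);m[:230]=m[380:]=0;m[:,:310]=m[:,385:]=0;print(np.argwhere(m).mean(0))
s=robot.observe();print(s['time'],s['ft_force'].round(1))
```

```text
0.2205 0.22059 -0.4
0.22 0.22001 -0.2
0.2195 0.21952 0.4
0.219 0.21928 4.8
0.2185 0.21902 7.5
0.218 0.21886 10.3
0.2175 0.21867 12.9
[278.35779817 345.22018349]
47.075 [ 0.2 -0.2 -0.3]
```

```bash
python3 -c "
from plant import robot
print(robot.job_done(),robot.observe()['time'])"
```

```text
the job is handed in; nothing more can be done
the job is handed in; nothing more can be done
```

The job is handed in: the white line is at the very top to within about 0.1° by the wrist camera, and the latch lever met a hard stop at its home height under a 13 N press, at about 47 s of the 64 s allowed; the robot was clear of everything, and I never moved it near the leg, sanding block or try square.

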